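# Sweep the wood offcuts into the dustpan

## Robot

A 6-joint arm with a two-finger parallel gripper is mounted at the origin on the work surface. World frame = base frame: x ahead of the robot, y to its left, z up, the work surface at z = 0. Lengths are in m, angles in rad, forces in N, time in s.
With the tool pointing down it reaches from about 0.35 to 0.85 m from the base axis. Payload 8.1 kg.
Tool frame: the origin (TCP) lies midway between the tips of the shut fingers; the grasp point (between the pads) lies 19 mm behind it (robot.grip_point_offset is the distance from the TCP to the grasp point, in m); z points along the fingers, y is the line along which they close (so a half turn about z gives the same grasp; the last joint's range is limited). The gripper opens to 93 mm and grips with 3 to 60 N. Pads are 15 mm wide; open, the fingers measure 128 mm over their backs; the gripper's body (75 mm by 188 mm) begins 65 mm behind the grasp point.
Start: joints at [1.087, 0.13, 1.488, -0, 1.523, -0.085], TCP at [0.233, 0.553, 0.184] pointing down, gripper open.
Joint ranges: [-2.96, 2.96], [-0.89, 2.26], [0.02, 2.5], [-1.34, 4.48], [0, 2.73], [-2.66, 2.66]. Speed limits (rad/s): [2.39, 2.39, 2.79, 3.14, 3.14, 3.14].

## Interface

Orientations are given as a rotation vector (axis times angle).
In Python, from plant import robot, read_camera, job gives the robot as it stands.
- The arm moves only by the shell command python3 -m inch 'ROWS' [FORCE]. ROWS is JSON, one flat list of numbers, 5 for each row, row after row: the shift along the world's x, y, z in mm, then the turn about the world's z in degrees, then the opening in per cent of the stroke, from 0 (shut) to 100 (fully open). In form: [dx, dy, dz, yaw, hand, dx, dy, dz, yaw, hand, ...]. A call has 1 to 10 rows; each row is the pose to reach, as a shift and turn from the pose commanded when the call began; what a row does not reach only later rows make up. A row lasts 1/12 s, in which the tool goes at most 41.7 mm and 7.16 degrees, less where a joint would pass 70% of its speed; a pose out of reach is approached as far as the arm can. A call with a gripper value outside its range is refused whole. The fingers move at their own pace and stop on an object; FORCE is the grip in N (left out, the last holds). Time passes only in rows, so rows that repeat a pose let the fingers close. It gives the time, the measured TCP pose, the force, the opening and the grip force at its end, in the units of the state.
- robot.read_state(): the state, without advancing time (a new reading comes with each control period).
- read_camera(name): name is "scene" or "side" or "wrist"; returns a dict with "image" (480x640x3 uint8, blue, green, red), "K" (3x3 intrinsics, pixels), "extrinsics" (4x4, takes a point from world to camera coordinates); the wrist camera has in their place "mount" (4x4, takes a point from camera to tool coordinates, whose origin is the TCP and whose axes are the flange's). Camera axes: x right, y down, z forward; pixel columns grow to the right and rows downward; lengths in m; the calibration is good to about 2 mm. A picture is of the moment at which its call begins: read the wrist's pose just before it. There is no depth.
- job.close_job(): hands the job in; it is judged then, once.
The state is a dict: "t": time; "q": joint angles; "dq": joint speeds; "joint_torque": joint torques, N m; "tool_pos": TCP position; "orientation": TCP orientation; "force": force on the tool from outside, world axes, zero at the start; "wrist_torque": the same for the moment, N m; "opening": finger opening in m; "gripper_force": force on a finger pad.
Only numpy, scipy, OpenCV 4.12 (cv2) and the standard library are available. Lean on these libraries where they do the work, as an engineer would, in place of code of your own. Each camera call takes 0.05 s, during which the arm holds its last target. There are 200 camera calls.

## Task

Sweep the three small wood offcuts that lie about on the desk into the dustpan, pushing them along the desk top with the fingers until each lies well inside the pan, past its sloping lip. Nothing is to be picked up, and the tools and other things on the desk stay where they are.

Things in the scene. Friction and masses are not known exactly. Their poses are not given: they have to be found in the camera images.
- dustpan: Open sheet-metal dustpan that stays put on the desk, 220 mm wide (its x), 200 mm deep (its y). Origin on the desk under its middle. Open mouth to its -y; handle from the back to y = +245, 55 high. The lip slopes gently up from desk level at y = -100 mm to the flat floor, 3 mm high, at y = -65. Side walls at x = +-110: 9 mm high at y = -85, 30 at y = -20, 50 at the back wall, y = +100.
- stub_mid (a point): Wood offcut: square-cut batten end, a block 58 mm along its x, 34 mm along its y, 18 mm thick, about 19 g, lying flat on the desk. Its origin is the middle of its thickness, 9 mm above the desk as it lies, at its centroid; z is up.
- mitre_mid (a point): Wood offcut: batten end with one end cut at 45 degrees, 18 mm thick, about 16 g, lying flat: its long side is 64 mm, its short side 30 mm, 34 mm wide. About the origin its corners are at (x, y) = (-24.5, -15), (39.5, -15), (5.5, 19), (-24.5, 19) mm. Its origin is the middle of its thickness, 9 mm above the desk as it lies, at its centroid; z is up.
- wedge_mid (a point): Wood offcut: right-angled triangular corner cut, legs 54 mm, 18 mm thick, about 14 g, lying flat. About the origin its corners are at (x, y) = (-18, -18), (36, -18), (-18, 36) mm. Its origin is the middle of its thickness, 9 mm above the desk as it lies, at its centroid; z is up.
- tape_roll: Bystander: roll of paper masking tape lying flat, 96 mm across, 25 mm high. Origin at the centre of its underside.
- tape_measure: Bystander: tape measure lying flat, 64 mm (its x) by 60 mm, 33 mm high, its steel hook sticking out to x = +44 mm. Origin at the centre of its underside.
- screwdriver: Bystander: screwdriver 190 mm long, lying along its x, up to 26 mm high. Origin on the desk under its middle.
- glue_jar: Bystander: closed glue jar standing upright, 64 mm across, 60 mm high. Origin at the centre of its underside.
- mug: Bystander: upright mug, 82 mm across, 92 mm high, handle to its +y. Origin at the centre of its underside.
Things that resemble listed ones, but are neither listed nor needed, are in the scene too. What is shaped like the part that bears mitre_mid but black or grey is not meant.

How it is judged:
At the end, for the whole second after the job is handed in: Each offcut rests in the dustpan: its centre at least 45 mm in from the front edge of the lip (10 mm past the slope), between the side and back walls, under 45 mm above the desk, and at rest. The listed bystanders are within 20 mm of where they started (y of stub_mid in the frame of dustpan between -0.055 and 0.1 m and x of stub_mid in the frame of dustpan between -0.11 and 0.11 m and height (world z) of each of stub_mid, mitre_mid, wedge_mid below 0.045 m and linear speed of each of stub, mitre, wedge below 0.02 m/s and y of mitre_mid in the frame of dustpan between -0.055 and 0.1 m and x of mitre_mid in the frame of dustpan between -0.11 and 0.11 m and y of wedge_mid in the frame of dustpan between -0.055 and 0.1 m and x of wedge_mid in the frame of dustpan between -0.11 and 0.11 m and distance of each of tape_roll, tape_measure, screwdriver, glue_jar, mug from where it was at the start of the episode below 0.02 m); the robot touches nothing.
It fails at once if an offcut is picked up: its centre is over 24 mm above the desk while outside the dustpan, or over 50 mm anywhere (height (world z) of any of stub_mid, mitre_mid, wedge_mid above 0.05 m or (height (world z) of stub_mid above 0.024 m and (y of stub_mid in the frame of dustpan below -0.1 m or y of stub_mid in the frame of dustpan above 0.1 m or x of stub_mid in the frame of dustpan below -0.11 m or x of stub_mid in the frame of dustpan above 0.11 m)) or (height (world z) of mitre_mid above 0.024 m and (y of mitre_mid in the frame of dustpan below -0.1 m or y of mitre_mid in the frame of dustpan above 0.1 m or x of mitre_mid in the frame of dustpan below -0.11 m or x of mitre_mid in the frame of dustpan above 0.11 m)) or (height (world z) of wedge_mid above 0.024 m and (y of wedge_mid in the frame of dustpan below -0.1 m or y of wedge_mid in the frame of dustpan above 0.1 m or x of wedge_mid in the frame of dustpan below -0.11 m or x of wedge_mid in the frame of dustpan above 0.11 m))).
It fails at once if the tape roll, tape measure, screwdriver, glue jar or mug is shifted by more than 20 mm or knocked over (distance of any of tape_roll, tape_measure, screwdriver, glue_jar, mug from where it was at the start of the episode above 0.02 m or angle between any of tape_roll, tape_measure, screwdriver, glue_jar, mug's own z axis and vertical above 0.5 rad).
It also fails if it takes over 67 s, if anything falls off the work surface, if the arm or the gripper's body presses on something with over 40 N, if the wrist force passes 120 N, or if a joint passes its speed limit or range.

## Working session

There is one attempt and no reset: what is moved stays moved. The work goes in short steps, Python scripts to look and compute and a shell command to move; the robot and the scene stay as the last step left them, time stands still between calls to the robot, and variables do not carry over. Pictures are saved under pics/ and viewed, at most 10 in all, crops included, and the job is handed in when it is done.

```bash
mkdir -p pics; cat > h.py <<'E'
import numpy as np,cv2
from plant import robot,read_camera,job
def snap(n,f):
    c=read_camera(n);cv2.imwrite('pics/'+f,c['image']);return c
def px2w(K,T,u,v,z):
    R,t=T[:3,:3],T[:3,3];d=R.T@np.linalg.solve(K,[u,v,1.]);o=-R.T@t
    return o+d*(z-o[2])/d[2]
E
python3 - <<'E'
from h import *
for n in('scene','side'):
    c=snap(n,n+'0.png');T=np.array(c['extrinsics']);print(n,np.array(c['K']).tolist(),(-T[:3,:3].T@T[:3,3]).round(3))
print(robot.read_state()['t'])
E
```

```text
scene [[516.784174646015, 0.0, 313.75496492814943], [0.0, 516.784174646015, 237.0142370126875], [0.0, 0.0, 1.0]] [1.407 0.11  0.738]
side [[485.6033081464278, 0.0, 319.5890152603594], [0.0, 485.6033081464278, 252.84490146321443], [0.0, 0.0, 1.0]] [ 0.196 -0.791  0.624]
0.1
```

View pics/scene0.png

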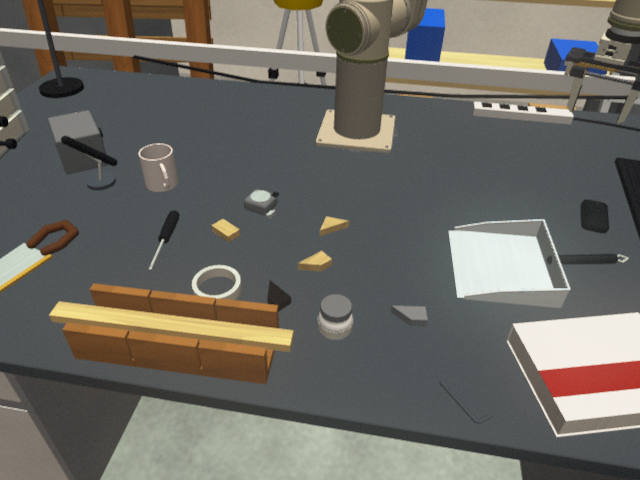

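View pics/side0.png

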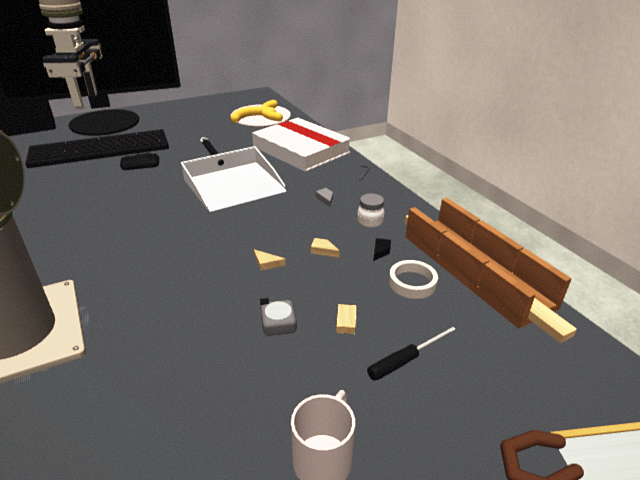

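The scene view shows wood-coloured pieces at (225,229) block = stub, (333,225) triangle = wedge and (316,262) mitred batten = mitre. The lookalikes are black at (278,295), grey at (410,315), and the long batten in the mitre box. The pan is at (505,262), with its mouth to the left (-y). Next: measure and take one close crop.

```bash
python3 - <<'E'
from h import *
S={}
for n in('scene','side'):
    c=read_camera(n);im=c['image'];K,T=np.array(c['K']),np.array(c['extrinsics']);S[n]=(K,T)
    hsv=cv2.cvtColor(im,cv2.COLOR_BGR2HSV)
    m=cv2.inRange(hsv,(12,70,80),(32,255,255))
    cs,_=cv2.findContours(m,0,2)
    for q in cs:
        a=cv2.contourArea(q)
        if 120<a<1500:
            p=cv2.approxPolyDP(q,2.5,True)[:,0]
            if not(200<p[:,0].mean()<370 and p[:,1].mean()>200):continue
            print(n,a,p.tolist(),[px2w(K,T,u,v,.018)[:2].round(3).tolist() for u,v in p])
g=lambda n,u,v,z=0:px2w(*S[n],u,v,z)[:2].round(3).tolist()
print('pan front',g('scene',449,230),g('scene',456,297),g('side',183,178),g('side',209,206),g('side',285,187))
print('tape',g('scene',216,283,.012),g('side',413,280,.012),'measure',g('scene',261,202,.016),g('side',279,318,.016))
print('jar',g('scene',335,318,.03),g('side',371,211,.03),'mug',g('scene',158,166,.046),g('side',322,440,.046))
print('drv',g('scene',151,268,.01),g('scene',174,215,.01),g('side',455,329,.01),g('side',373,374,.01))
print('grey',g('scene',410,315,.009),g('side',326,197,.009),'black',g('scene',278,295,.01),g('side',382,250,.01))
im=cv2.imread('pics/scene0.png')
cv2.imwrite('pics/crop0.png',np.hstack([cv2.resize(im[205:285,190:370],None,fx=2.2,fy=2.2,interpolation=2),cv2.resize(im[205:285,190:370],None,fx=.01,fy=2.2)]) if 0 else np.vstack([cv2.resize(im[205:285,200:360],(720,280),interpolation=2),cv2.resize(im[210:310,440:640],(720,300),interpolation=2)[:300]]))
E
```

```text
scene 427.5 [[331, 258], [319, 251], [299, 262], [298, 268], [322, 270], [331, 264]] [[0.602, 0.013], [0.585, -0.015], [0.627, -0.05], [0.645, -0.049], [0.642, 0.001], [0.621, 0.016]]
scene 378.0 [[212, 224], [212, 230], [227, 241], [239, 235], [239, 229], [224, 219]] [[0.539, -0.268], [0.56, -0.261], [0.59, -0.217], [0.566, -0.197], [0.545, -0.203], [0.516, -0.247]]
scene 321.5 [[320, 235], [346, 227], [348, 221], [326, 216]] [[0.531, -0.022], [0.492, 0.03], [0.469, 0.032], [0.46, -0.02]]
side 516.0 [[338, 304], [336, 331], [354, 333], [356, 305]] [[0.542, -0.203], [0.505, -0.263], [0.53, -0.282], [0.571, -0.221]]
side 374.5 [[254, 249], [260, 269], [284, 265], [284, 258]] [[0.466, 0.034], [0.451, -0.038], [0.501, -0.047], [0.511, -0.025]]
side 364.5 [[314, 238], [311, 253], [338, 256], [338, 249], [328, 240]] [[0.601, 0.014], [0.57, -0.034], [0.616, -0.07], [0.628, -0.047], [0.625, -0.007]]
pan front [0.434, 0.263] [0.649, 0.272] [0.42, 0.469] [0.44, 0.287] [0.654, 0.295]
tape [0.713, -0.201] [0.715, -0.202] measure [0.433, -0.182] [0.43, -0.186]
jar [0.776, 0.046] [0.767, 0.041] mug [0.373, -0.463] [0.376, -0.457]
drv [0.695, -0.347] [0.514, -0.37] [0.701, -0.348] [0.515, -0.368]
grey [0.723, 0.182] [0.72, 0.182] black [0.72, -0.073] [0.719, -0.084]
```

View pics/crop0.png

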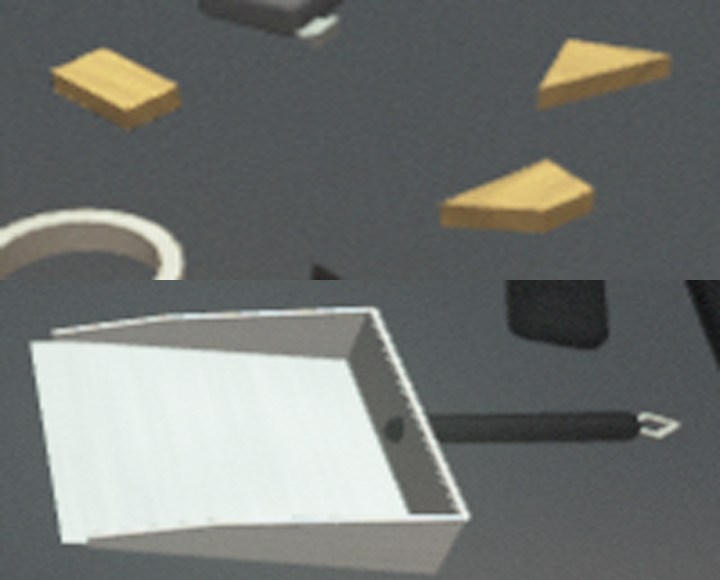

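The crop confirms all three offcuts: a block, a triangle with its right angle at crop (572,40), and a mitred batten. All are wood-coloured. The sizes fit: wedge legs about 54 mm, mitre long side about 63 mm, pan front edge about 215 mm. Next I need the tool yaw.

```bash
python3 - <<'E'
from h import *
s=robot.read_state();R=cv2.Rodrigues(np.array(s['orientation']))[0]
print(s['t'],np.array(s['tool_pos']).round(4),R.round(3).tolist(),s['opening'])
print('tool y yaw deg',np.degrees(np.arctan2(R[1,1],R[0,1])))
E
```

```text
0.2 [0.2328 0.5526 0.1836] [[-0.922, 0.388, -0.001], [0.388, 0.922, -0.001], [0.0, -0.001, -1.0]] 0.09289265157705727
tool y yaw deg 67.15001035333508
```

```bash
python3 -m inch '[252,-608,0,-67.15,27,252,-608,0,-67.15,27,252,-608,0,-67.15,27,252,-608,0,-67.15,27,252,-608,0,-67.15,27,252,-608,0,-67.15,27,252,-608,0,-67.15,27,252,-608,0,-67.15,27,252,-608,0,-67.15,27,252,-608,0,-67.15,27]'
```

```text
t: 1.03
tool_pos: [0.3927, 0.1661, 0.1844]
orientation: [2.229, 2.213, 0.001]
force: [1.0, 0.3, -0.5]
opening: 0.0308
gripper_force: 0.0
```

```bash
python3 -m inch '[92,-223,0,0,27,92,-223,0,0,27,92,-223,0,0,27,92,-223,0,0,27,92,-223,0,0,27,92,-223,0,0,27,92,-223,-40,0,27,92,-223,-80,0,27,92,-223,-110,0,27,92,-223,-110,0,27]'
python3 - <<'E'
from h import *
s=robot.read_state();c=snap('wrist','w1.png');R=cv2.Rodrigues(np.array(s['orientation']))[0]
M=np.array(c['mount']);W=np.eye(4);W[:3,:3]=R;W[:3,3]=s['tool_pos'];T=np.linalg.inv(W@M);K=np.array(c['K'])
print(s['tool_pos'])
hsv=cv2.cvtColor(c['image'],cv2.COLOR_BGR2HSV);m=cv2.inRange(hsv,(12,70,80),(32,255,255))
for q in cv2.findContours(m,0,2)[0]:
    if cv2.contourArea(q)>400:
        p=cv2.approxPolyDP(q,6,True)[:,0];print(p.tolist(),[px2w(K,T,u,v,.018)[:2].round(3).tolist() for u,v in p])
E
```

```text
t: 1.87
tool_pos: [0.4789, -0.0542, 0.067]
orientation: [-2.215, -2.214, 0.01]
force: [-2.3, 0.9, -0.8]
opening: 0.025
gripper_force: 0.0
[ 0.47890436 -0.05417472  0.06699307]
[[566, 473], [540, 438], [381, 437], [378, 446], [90, 446], [69, 475]] [[0.68, -0.241], [0.654, -0.207], [0.53, -0.208], [0.528, -0.216], [0.299, -0.219], [0.277, -0.248]]
[[379, 342], [374, 359], [384, 387], [376, 404], [388, 421], [391, 375]] [[0.525, -0.124], [0.522, -0.138], [0.53, -0.162], [0.525, -0.177], [0.535, -0.193], [0.535, -0.152]]
[[249, 342], [237, 376], [241, 421], [252, 404], [244, 386], [254, 359]] [[0.43, -0.125], [0.42, -0.154], [0.421, -0.194], [0.43, -0.178], [0.425, -0.162], [0.433, -0.139]]
[[500, 145], [465, 183], [538, 247], [474, 186], [513, 145]] [[0.594, 0.014], [0.575, -0.009], [0.628, -0.052], [0.581, -0.011], [0.602, 0.014]]
```

View pics/w1.png

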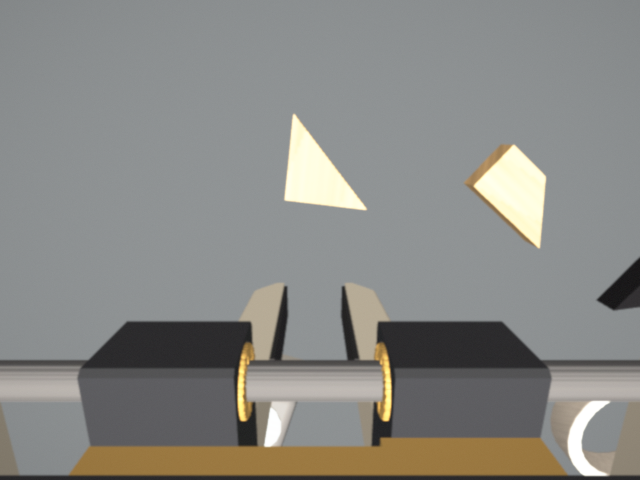

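Wrist view: the wedge's lower leg spans (285,200)-(366,210), squarely ahead of the two fingers. The mitre is at (513,195), matching the scene measurement. Lower and push.

```bash
python3 -m inch '[0,0,-30,0,27,0,0,-55,0,27,0,0,-64,0,27,0,0,-64,0,27,0,8,-64,0,27,0,18,-64,0,27,0,30,-64,0,27,0,46,-64,0,27,1,64,-64,0,27,2,82,-64,0,27]'; python3 -m inch '[1,18,0,0,27,2,36,0,0,27,3,54,0,0,27,4,72,0,0,27,5,90,0,0,27,6,108,0,0,27,7,126,0,0,27,8,144,0,0,27,9,162,0,0,27,10,180,0,0,27]'
```

```text
t: 2.75
tool_pos: [0.4874, 0.0288, 0.0118]
orientation: [2.22, 2.221, 0.003]
force: [-0.0, 1.1, 0.5]
opening: 0.0251
gripper_force: 0.0
t: 3.58
tool_pos: [0.4969, 0.2096, 0.0119]
orientation: [2.22, 2.222, 0.003]
force: [0.8, -0.2, 0.2]
opening: 0.0249
gripper_force: 0.0
```

```bash
cat >> h.py <<'E'
def wood(n,amin=250):
    s=robot.read_state();c=read_camera(n);K=np.array(c['K'])
    if n=='wrist':
        W=np.eye(4);W[:3,:3]=cv2.Rodrigues(np.array(s['orientation']))[0];W[:3,3]=s['tool_pos'];T=np.linalg.inv(W@np.array(c['mount']))
    else: T=np.array(c['extrinsics'])
    m=cv2.inRange(cv2.cvtColor(c['image'],cv2.COLOR_BGR2HSV),(12,70,80),(32,255,255))
    for q in cv2.findContours(m,0,2)[0]:
        if cv2.contourArea(q)>amin:
            p=cv2.approxPolyDP(q,3,True)[:,0];w=[px2w(K,T,u,v,.018)[:2].round(3).tolist() for u,v in p]
            if abs(np.mean(w,0)[1])<.5 and .42<np.mean(w,0)[0]<.68:print(n,p.mean(0).round(),w)
    return c
E
python3 - <<'E'
from h import *
wood('scene');wood('side')
E
```

```text
scene [317. 262.] [[0.602, 0.013], [0.581, -0.012], [0.627, -0.05], [0.648, -0.048], [0.642, -0.001], [0.621, 0.016]]
scene [226. 230.] [[0.539, -0.268], [0.56, -0.261], [0.59, -0.215], [0.566, -0.197], [0.545, -0.203], [0.516, -0.247]]
scene [335. 225.] [[0.531, -0.022], [0.492, 0.03], [0.469, 0.032], [0.46, -0.02]]
side [346. 318.] [[0.542, -0.203], [0.505, -0.263], [0.53, -0.282], [0.571, -0.221]]
side [270. 260.] [[0.466, 0.034], [0.451, -0.038], [0.501, -0.047], [0.511, -0.025]]
side [326. 248.] [[0.597, 0.012], [0.571, -0.035], [0.614, -0.073], [0.628, -0.047], [0.625, -0.007]]
```

```bash
python3 - <<'E'
from h import *
print(robot.read_state()['t'],robot.read_state()['tool_pos']);c=snap('scene','s2.png');wood('scene')
E
```

```text
3.6833 [0.49694836 0.21071675 0.01191698]
scene [317. 262.] [[0.602, 0.013], [0.581, -0.012], [0.627, -0.05], [0.648, -0.048], [0.642, 0.001], [0.621, 0.016]]
scene [226. 230.] [[0.539, -0.268], [0.56, -0.261], [0.59, -0.215], [0.566, -0.197], [0.545, -0.203], [0.516, -0.247]]
scene [335. 225.] [[0.531, -0.022], [0.492, 0.03], [0.469, 0.032], [0.46, -0.02]]
```

View pics/s2.png

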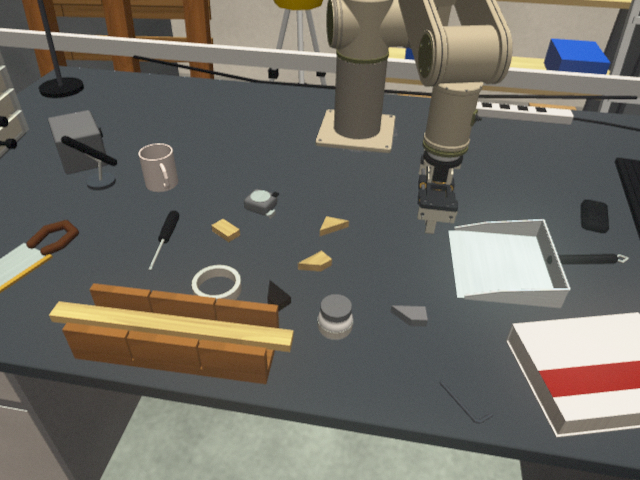

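```bash
python3 - <<'E'
from h import *
for n in('scene','side'):
    c=snap(n,n+'3.png');K,T=np.array(c['K']),np.array(c['extrinsics'])
    for p in((.497,.21,.012),(.519,.21,.012),(.519,.21,.05),(.475,.21,.012),(.475,.21,.05),(.6,.21,.02)):
        q=K@(T[:3,:3]@p+T[:3,3]);print(n,p,(q[:2]/q[2]).round())
im=cv2.imread('pics/side3.png');cv2.imwrite('pics/c3.png',np.hstack([cv2.resize(im[100:300,120:320],(400,400)),cv2.resize(cv2.imread('pics/scene3.png')[120:270,370:520],(400,400))]))
E
```

```text
scene (0.497, 0.21, 0.012) [426. 240.]
scene (0.519, 0.21, 0.012) [426. 247.]
scene (0.519, 0.21, 0.05) [429. 233.]
scene (0.475, 0.21, 0.012) [426. 234.]
scene (0.475, 0.21, 0.05) [429. 221.]
scene (0.6, 0.21, 0.02) [426. 269.]
side (0.497, 0.21, 0.012) [240. 211.]
side (0.519, 0.21, 0.012) [249. 209.]
side (0.519, 0.21, 0.05) [248. 195.]
side (0.475, 0.21, 0.012) [232. 213.]
side (0.475, 0.21, 0.05) [230. 199.]
side (0.6, 0.21, 0.02) [279. 199.]
```

View pics/c3.png

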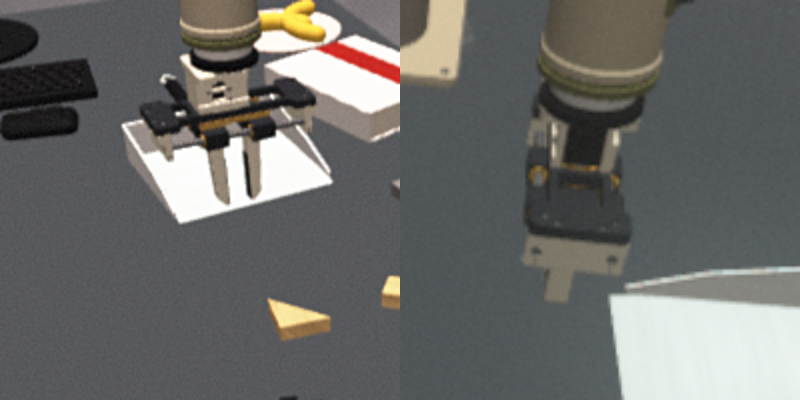

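The side crop shows the fingertips at about (232,200) and (247,198). For z=0.012 they should be at (232,213) and (249,209), so the tips are really about 36 mm higher than reported. That explains why the wedge didn't move. Feel downward for the desk here, where it's clear.

```bash
python3 -m inch '[0,0,-5,0,27,0,0,-8,0,27,0,0,-8,0,27]'; python3 - <<'E'
from h import *
s=robot.read_state();print(s['q'],s['tool_pos'],s['joint_torque'])
E
```

```text
t: 4.13
tool_pos: [0.4957, 0.2062, 0.0012]
orientation: [-2.222, -2.22, 0.002]
force: [-0.1, 0.4, 0.2]
opening: 0.0248
gripper_force: 0.0
[ 2.98683134e-01  1.32323285e-01  1.83583272e+00 -5.24117576e-05
  1.17509826e+00  2.99634325e-01] [0.4957343  0.20618466 0.00115887] [ 6.37580152e-02 -5.11799455e+01 -4.44760180e+01  7.96844834e-02
 -2.47730166e-01  7.00957321e-05]
```

```bash
for i in 1 2; do python3 -m inch '[0,0,-3,0,27,0,0,-6,0,27,0,0,-6,0,27]' | egrep 'tool|force'; done; python3 - <<'E'
from h import *
c=snap('side','side4.png');im=c['image'];cv2.imwrite('pics/c4.png',cv2.resize(im[120:270,160:360],(800,600)))
s=robot.read_state();print(s['tool_pos'],s['force'])
E
```

```text
tool_pos: [0.496, 0.2067, -0.0046]
force: [-0.2, 0.1, -0.8]
gripper_force: 0.0
tool_pos: [0.496, 0.2069, -0.0106]
force: [-0.5, -0.0, -0.7]
gripper_force: 0.0
[ 0.49608069  0.20691055 -0.01026215] [ 0.00513738 -0.21136608 -0.91203554]
```

View pics/c4.png

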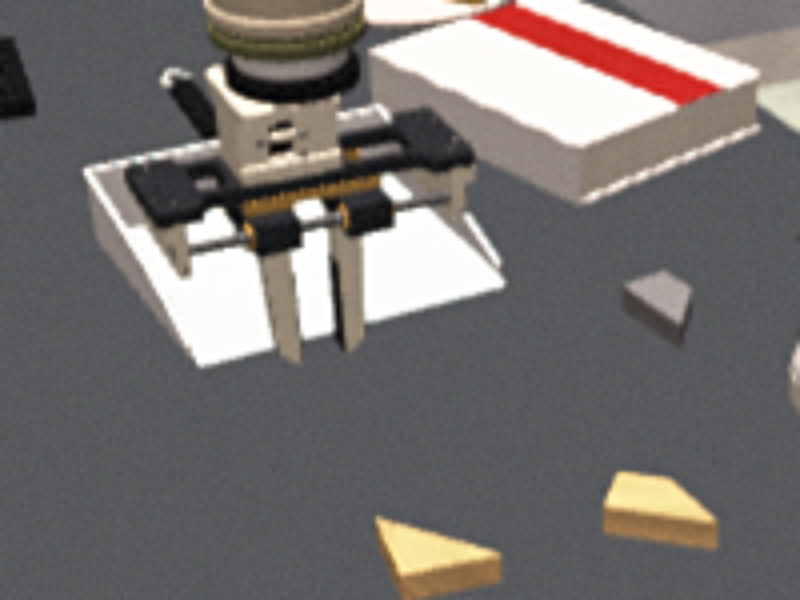

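The fingertips now sit at px (232,210) and (247,208), about 16-18 mm above the desk, while the readout says -0.010. Continue until contact, then back off.

```bash
for i in 1 2 ; do python3 -m inch '[0,0,-2,0,27,0,0,-4,0,27,0,0,-4,0,27]' | egrep 'tool|^force'; done;  python3 -m inch '[0,0,-1,0,27,0,0,-3,0,27,0,0,-3,0,27]' | egrep 't:|tool|^force'
```

```text
tool_pos: [0.4962, 0.2069, -0.0142]
force: [-0.2, -0.5, -0.4]
tool_pos: [0.4962, 0.2069, -0.0183]
force: [-0.7, 0.6, -0.4]
t: 5.43
tool_pos: [0.4963, 0.2069, -0.0211]
force: [-0.3, 0.2, 0.9]
```

```bash
python3 -m inch '[0,0,-1,0,27,0,0,-2,0,27,0,0,-2,0,27]' | egrep 't:|tool|^force'; python3 -m inch '[0,0,-1,0,27,0,0,-2,0,27,0,0,-2,0,27]' | egrep 't:|tool|^force'; python3 - <<'E'
from h import *
c=read_camera('side');im=c['image'];g=cv2.cvtColor(im,cv2.COLOR_BGR2GRAY)
for u in range(228,252,2):
    print(u,g[198:222,u].tolist())
E
```

```text
t: 5.68
tool_pos: [0.4964, 0.207, -0.023]
force: [0.5, 0.3, 0.3]
t: 5.93
tool_pos: [0.4963, 0.207, -0.025]
force: [-0.0, 0.1, 0.1]
228 [139, 152, 135, 114, 97, 106, 119, 122, 120, 112, 97, 98, 100, 88, 85, 91, 90, 88, 84, 94, 87, 96, 91, 91]
230 [140, 138, 136, 138, 136, 139, 136, 140, 135, 134, 137, 148, 154, 142, 110, 95, 86, 87, 87, 90, 93, 88, 92, 92]
232 [137, 136, 137, 133, 138, 137, 133, 138, 139, 139, 138, 139, 139, 142, 137, 139, 113, 88, 92, 88, 88, 89, 89, 92]
234 [137, 112, 113, 118, 125, 135, 135, 139, 135, 144, 138, 139, 138, 144, 140, 139, 143, 124, 103, 88, 90, 91, 86, 88]
236 [255, 255, 255, 255, 255, 255, 213, 98, 83, 89, 91, 92, 77, 82, 69, 67, 87, 100, 94, 91, 87, 85, 92, 94]
238 [251, 251, 252, 253, 255, 251, 148, 91, 82, 89, 91, 91, 88, 88, 90, 92, 86, 90, 89, 89, 88, 91, 88, 88]
240 [252, 252, 253, 254, 255, 219, 95, 82, 92, 84, 93, 89, 89, 92, 88, 92, 95, 91, 93, 84, 89, 92, 93, 95]
242 [255, 255, 255, 255, 255, 160, 87, 91, 92, 89, 87, 95, 92, 96, 86, 92, 89, 91, 90, 85, 93, 88, 88, 87]
244 [25, 24, 38, 51, 31, 21, 14, 27, 28, 24, 40, 49, 71, 84, 91, 91, 90, 84, 92, 84, 88, 88, 92, 87]
246 [134, 138, 134, 135, 130, 112, 102, 82, 73, 71, 61, 45, 40, 33, 68, 88, 88, 90, 89, 90, 85, 90, 94, 94]
248 [138, 138, 135, 139, 144, 143, 141, 142, 137, 141, 137, 143, 147, 141, 126, 105, 89, 92, 93, 91, 92, 91, 89, 91]
250 [139, 143, 136, 140, 133, 145, 140, 139, 141, 142, 142, 136, 120, 97, 85, 88, 92, 90, 94, 93, 94, 83, 89, 86]
```

```bash
for i in 1 2 3; do python3 -m inch '[0,0,-2,0,27,0,0,-2,0,27]' | egrep 't:|tool|^force';done
```

```text
t: 6.15
tool_pos: [0.4963, 0.2069, -0.0271]
force: [0.5, -0.4, -0.4]
t: 6.32
tool_pos: [0.4962, 0.2069, -0.0292]
force: [-0.1, -0.2, 0.4]
t: 6.48
tool_pos: [0.4963, 0.207, -0.0312]
force: [-0.2, 0.6, -0.0]
```

```bash
for i in 1 2 3; do python3 -m inch '[0,0,-2,0,27,0,0,-2,0,27]' | egrep 't:|tool|^force';done
```

```text
t: 6.65
tool_pos: [0.4963, 0.207, -0.0331]
force: [-0.6, 0.1, -0.2]
t: 6.82
tool_pos: [0.4967, 0.2071, -0.0341]
force: [-3.0, -0.7, 7.6]
t: 6.98
tool_pos: [0.4968, 0.2071, -0.0342]
force: [-12.6, -5.2, 28.7]
```

The desk is at readout z = -0.034, so the readout is 34 mm too low. I'll push at readout z ≈ -0.026 (8 mm above the desk). Go back behind the wedge.

```bash
python3 -m inch '[0,0,41,0,27,0,-20,60,0,27,-14,-262,60,0,27,-14,-262,60,0,27,-14,-262,60,0,27,-14,-262,60,0,27,-14,-262,60,0,27,-14,-262,60,0,27,-14,-262,60,0,27,-14,-262,60,0,27]'; python3 -m inch '[0,0,-30,0,27,0,0,-40,0,27,0,0,-46,0,27,0,0,-49,0,27,0,0,-49,0,27,0,0,-49,0,27]'
```

```text
t: 7.82
tool_pos: [0.4825, -0.0566, 0.0233]
orientation: [2.226, 2.217, 0.0]
force: [-0.4, 0.9, 0.1]
opening: 0.0252
gripper_force: 0.0
t: 8.32
tool_pos: [0.483, -0.0545, -0.0252]
orientation: [2.22, 2.222, 0.0]
force: [0.4, 1.0, 0.4]
opening: 0.0251
gripper_force: 0.0
```

```bash
python3 -m inch '[0,6,0,0,27,0,14,0,0,27,0,24,0,0,27,0,36,0,0,27,0,50,0,0,27,1,65,0,0,27,2,80,0,0,27,2,95,0,0,27,3,105,0,0,27,3,110,0,0,27]'; python3 - <<'E'
from h import *
wood('scene',150);wood('wrist',600)
E
```

```text
t: 9.15
tool_pos: [0.4855, 0.0569, -0.0256]
orientation: [2.219, 2.223, 0.001]
force: [0.5, -1.0, -0.5]
opening: 0.0257
gripper_force: 0.1
scene [317. 262.] [[0.602, 0.013], [0.581, -0.012], [0.627, -0.05], [0.648, -0.048], [0.642, -0.001], [0.621, 0.016]]
scene [374. 230.] [[0.463, 0.118], [0.473, 0.067], [0.535, 0.067], [0.486, 0.118]]
scene [226. 230.] [[0.539, -0.268], [0.56, -0.261], [0.59, -0.215], [0.566, -0.197], [0.545, -0.203], [0.516, -0.247]]
wrist [412. 448.] [[0.628, -0.035], [0.615, -0.035], [0.597, -0.013], [0.597, 0.008], [0.596, -0.013], [0.518, -0.012], [0.517, -0.018], [0.373, -0.018], [0.36, -0.036]]
wrist [382. 384.] [[0.515, 0.04], [0.513, 0.032], [0.516, 0.028], [0.518, 0.01], [0.515, 0.008], [0.516, 0.002], [0.519, -0.003], [0.521, -0.003], [0.521, 0.023], [0.518, 0.037]]
wrist [245. 384.] [[0.455, 0.04], [0.452, 0.038], [0.449, 0.022], [0.448, 0.003], [0.449, -0.003], [0.452, -0.002], [0.455, 0.007], [0.452, 0.01], [0.454, 0.028], [0.457, 0.031]]
wrist [320. 223.] [[0.462, 0.12], [0.516, 0.067], [0.513, 0.073], [0.464, 0.121]]
```

```bash
python3 -m inch '[0,8,0,0,27,1,22,0,0,27,2,38,0,0,27,2,54,0,0,27,3,70,0,0,27,4,86,0,0,27,5,102,0,0,27,5,118,0,0,27,6,134,0,0,27,6,150,0,0,27]' | egrep 'tool|^force'; python3 -m inch '[0,16,1,0,27,0,32,2,0,27,0,48,2,0,27,0,64,2,0,27,0,80,2,0,27,0,96,2,0,27,0,112,2,0,27,0,126,2,0,27,0,136,2,0,27,0,141,2,0,27]' | egrep 't:|tool|^force'
```

```text
tool_pos: [0.4917, 0.2055, -0.0258]
force: [0.7, 0.5, 0.1]
t: 10.92
tool_pos: [0.4915, 0.3474, -0.0237]
force: [0.3, -0.6, 0.1]
```

```bash
python3 - <<'E'
from h import *
wood('scene',150);wood('side',100)
E
```

```text
scene [317. 262.] [[0.602, 0.013], [0.581, -0.012], [0.627, -0.05], [0.648, -0.048], [0.642, -0.001], [0.621, 0.016]]
scene [504. 248.] [[0.533, 0.353], [0.479, 0.404], [0.48, 0.366]]
scene [226. 230.] [[0.539, -0.268], [0.56, -0.261], [0.59, -0.215], [0.566, -0.197], [0.542, -0.207], [0.516, -0.247]]
side [346. 318.] [[0.542, -0.203], [0.505, -0.263], [0.53, -0.282], [0.571, -0.221]]
side [326. 247.] [[0.597, 0.012], [0.571, -0.035], [0.616, -0.07], [0.628, -0.047], [0.625, -0.007]]
```

Wedge is in. Now the mitre: lift out and go behind it.

```bash
python3 -m inch '[0,-15,10,0,27,0,-15,50,0,27,20,-40,70,0,32,120,-432,70,0,32,120,-432,70,0,32,120,-432,70,0,32,120,-432,70,0,32,120,-432,70,0,32,120,-432,70,0,32,120,-432,70,0,32]' | egrep 'tool'; python3 -m inch '[0,0,0,0,32]'|egrep 'open|tool'
```

```text
tool_pos: [0.5834, 0.0206, 0.0463]
tool_pos: [0.5848, 0.0153, 0.0466]
opening: 0.0296
```

```bash
python3 -m inch '[26,-100,0,0,32,26,-100,0,0,32,26,-100,0,0,32,26,-100,-10,0,32,26,-100,-40,0,32,26,-100,-60,0,32,26,-100,-72,0,32,26,-100,-72,0,32,26,-100,-72,0,32]' | egrep 'tool|^force'
```

```text
tool_pos: [0.6087, -0.0761, -0.0264]
force: [0.1, 0.6, 0.8]
```

```bash
python3 -m inch '[0,8,0,0,32,0,17,0,0,32,0,26,0,0,32,0,36,0,0,32,0,47,0,0,32,0,58,0,0,32,0,70,0,0,32,0,82,0,0,32,0,92,0,0,32,0,98,0,0,32]' | egrep 'tool|^force';python3 - <<'E'
from h import *
wood('scene',150);wood('side',150);wood('wrist',900)
E
```

```text
tool_pos: [0.6095, 0.0232, -0.0258]
force: [-0.8, 0.0, -0.2]
scene [348. 261.] [[0.569, 0.064], [0.569, 0.049], [0.611, 0.05], [0.614, 0.032], [0.647, 0.034], [0.617, 0.065]]
scene [503. 245.] [[0.532, 0.355], [0.468, 0.408], [0.467, 0.359]]
scene [226. 230.] [[0.539, -0.268], [0.56, -0.261], [0.59, -0.215], [0.566, -0.197], [0.545, -0.203], [0.516, -0.247]]
side [346. 318.] [[0.542, -0.203], [0.505, -0.263], [0.53, -0.282], [0.571, -0.221]]
side [219. 183.] [[0.47, 0.406], [0.463, 0.339], [0.515, 0.338], [0.52, 0.361]]
wrist [351. 452.] [[0.746, -0.069], [0.727, -0.046], [0.649, -0.046], [0.647, -0.052], [0.503, -0.052], [0.491, -0.07]]
wrist [291. 232.] [[0.568, 0.067], [0.598, 0.067], [0.632, 0.033], [0.63, 0.039], [0.599, 0.07], [0.572, 0.069]]
```

Mitre is flush against both fingers. Continue into the pan, easing slightly to -x.

```bash
python3 -m inch '[0,10,0,0,32,-1,24,0,0,32,-2,40,0,0,32,-3,56,0,0,32,-4,72,0,0,32,-5,88,0,0,32,-6,104,0,0,32,-7,120,0,0,32,-8,136,0,0,32,-9,152,0,0,32]' | egrep 'tool|^force'; python3 -m inch '[0,16,1,0,32,-1,32,2,0,32,-1,48,2,0,32,-1,64,2,0,32,-1,80,2,0,32,-1,96,2,0,32,-1,112,2,0,32,-1,128,2,0,32,-1,144,2,0,32,-1,160,2,0,32]' | egrep 'tool|^force';  python3 -m inch '[0,8,0,0,32,0,12,0,0,32,0,12,0,0,32]' | egrep 't:|tool|^force';python3 - <<'E'
from h import *
wood('scene',150);wood('side',150)
E
```

```text
tool_pos: [0.6002, 0.175, -0.0258]
force: [-0.4, -0.4, -0.0]
tool_pos: [0.5995, 0.335, -0.0239]
force: [0.1, 0.4, 0.3]
t: 15.58
tool_pos: [0.5994, 0.3464, -0.0239]
force: [-0.9, -0.1, 0.4]
scene [226. 230.] [[0.539, -0.268], [0.56, -0.261], [0.59, -0.217], [0.566, -0.197], [0.545, -0.203], [0.516, -0.247]]
side [346. 318.] [[0.542, -0.203], [0.505, -0.263], [0.53, -0.282], [0.571, -0.221]]
side [219. 183.] [[0.47, 0.406], [0.463, 0.339], [0.515, 0.338], [0.52, 0.361]]
```

```bash
python3 -m inch '[0,-15,10,0,32,0,-15,50,0,25,-5,-40,80,0,25,-57,-656,80,0,25,-57,-656,80,0,25,-57,-656,80,0,25,-57,-656,80,0,25,-57,-656,80,0,25,-57,-656,80,0,25,-57,-656,80,0,25]' | egrep 'tool'; python3 - <<'E'
from h import *
wood('scene',100);wood('side',100)
print(robot.read_state()['tool_pos'])
E
```

```text
tool_pos: [0.5693, 0.0119, 0.0565]
scene [506. 276.] [[0.557, 0.389], [0.56, 0.357], [0.626, 0.354], [0.603, 0.384]]
scene [503. 245.] [[0.532, 0.355], [0.468, 0.408], [0.467, 0.359]]
scene [226. 230.] [[0.539, -0.268], [0.56, -0.261], [0.59, -0.215], [0.566, -0.197], [0.542, -0.207], [0.516, -0.247]]
side [346. 318.] [[0.542, -0.203], [0.505, -0.263], [0.53, -0.282], [0.571, -0.221]]
side [219. 183.] [[0.47, 0.406], [0.463, 0.339], [0.515, 0.338], [0.52, 0.361]]
side [247. 177.] [[0.597, 0.376], [0.567, 0.391], [0.552, 0.365], [0.551, 0.339], [0.584, 0.336]]
[0.56933124 0.00793672 0.05643094]
```

```bash
python3 -m inch '[-28,-317,0,0,25,-28,-317,0,0,25,-28,-317,0,0,25,-28,-317,0,0,25,-28,-317,0,0,25,-28,-317,0,0,25,-28,-317,0,0,25,-28,-317,0,0,25,-28,-317,0,0,25,-28,-317,0,0,25]' | egrep 'tool|open'; python3 -m inch '[0,0,-40,0,25,0,0,-65,0,25,0,0,-78,0,25,0,0,-82,0,25,0,0,-82,0,25,0,0,-82,0,25]' | egrep 'tool|^force'; python3 -m inch '[0,8,0,0,25,0,17,0,0,25,0,26,0,0,25,0,36,0,0,25,0,47,0,0,25,0,58,0,0,25,0,70,0,0,25,0,82,0,0,25,0,92,0,0,25,0,98,0,0,25]' | egrep 'tool|^force';python3 - <<'E'
from h import *
wood('scene',150);wood('side',150);wood('wrist',900)
E
```

```text
tool_pos: [0.5413, -0.3038, 0.0561]
opening: 0.0229
tool_pos: [0.5431, -0.3021, -0.0244]
force: [0.5, -0.8, 0.4]
tool_pos: [0.5419, -0.2025, -0.0259]
force: [0.6, 0.2, 0.0]
scene [506. 276.] [[0.557, 0.389], [0.56, 0.357], [0.626, 0.354], [0.603, 0.384]]
scene [503. 245.] [[0.532, 0.355], [0.468, 0.408], [0.467, 0.359]]
scene [251. 236.] [[0.521, -0.175], [0.537, -0.201], [0.602, -0.169], [0.589, -0.141]]
side [337. 297.] [[0.574, -0.153], [0.561, -0.153], [0.525, -0.219], [0.544, -0.207]]
side [219. 183.] [[0.47, 0.406], [0.463, 0.339], [0.515, 0.338], [0.52, 0.361]]
side [252. 177.] [[0.56, 0.388], [0.551, 0.339], [0.61, 0.336], [0.612, 0.369]]
wrist [332. 452.] [[0.668, -0.295], [0.651, -0.272], [0.572, -0.273], [0.571, -0.277], [0.427, -0.278], [0.414, -0.295]]
wrist [333. 235.] [[0.565, -0.144], [0.521, -0.172], [0.52, -0.178], [0.536, -0.203], [0.584, -0.174], [0.568, -0.146]]
```

```bash
python3 -m inch '[2,10,0,0,25,4,24,0,0,25,5,38,0,0,25,5,52,0,0,25,5,66,0,0,25,5,80,0,0,25,5,94,0,0,25,5,108,0,0,25,5,118,0,0,25,5,124,0,0,25]' | egrep 'tool|^force';python3 - <<'E'
from h import *
wood('scene',150);wood('wrist',900)
E
```

```text
tool_pos: [0.547, -0.0785, -0.0258]
force: [-0.3, -1.3, -0.3]
scene [506. 276.] [[0.557, 0.389], [0.56, 0.357], [0.626, 0.354], [0.603, 0.384]]
scene [503. 245.] [[0.532, 0.355], [0.468, 0.408], [0.467, 0.359]]
scene [306. 244.] [[0.526, -0.05], [0.545, -0.074], [0.608, -0.048], [0.592, -0.021]]
wrist [332. 452.] [[0.673, -0.169], [0.656, -0.148], [0.577, -0.147], [0.576, -0.153], [0.431, -0.153], [0.418, -0.171]]
```

```bash
python3 -m inch '[0,10,0,0,25,0,24,0,0,25,-1,40,0,0,25,-2,56,0,0,25,-3,72,0,0,25,-4,88,0,0,25,-5,104,0,0,25,-6,120,0,0,25,-7,136,0,0,25,-8,152,0,0,25]' | egrep 'tool|^force'; python3 -m inch '[0,16,0,0,25,-1,32,0,0,25,-1,48,0,0,25,-1,64,0,0,25,-1,80,0,0,25,-1,96,0,0,25,-1,112,0,0,25,-1,128,0,0,25,-1,140,0,0,25,-1,145,0,0,25]' | egrep 'tool|^force';python3 - <<'E'
from h import *
wood('scene',150);wood('side',150)
E
```

```text
tool_pos: [0.5388, 0.0731, -0.0258]
force: [-0.4, -0.3, -0.5]
tool_pos: [0.5378, 0.2187, -0.0257]
force: [-0.7, -0.2, -0.0]
scene [506. 276.] [[0.557, 0.389], [0.56, 0.357], [0.626, 0.354], [0.603, 0.384]]
scene [445. 260.] [[0.533, 0.232], [0.57, 0.226], [0.59, 0.236], [0.584, 0.266], [0.565, 0.271], [0.532, 0.255]]
scene [503. 245.] [[0.532, 0.355], [0.468, 0.408], [0.467, 0.359]]
```

```bash
python3 -m inch '[0,14,1,0,25,0,28,2,0,25,0,42,2,0,25,0,56,2,0,25,0,68,2,0,25,0,78,2,0,25,0,87,2,0,25,0,94,2,0,25,0,100,2,0,25,0,104,2,0,25]' | egrep 'tool|^force'; python3 -m inch '[0,-15,2,0,25,0,-40,20,0,25,0,-60,60,0,25,0,-100,80,0,25,0,-140,100,0,25,0,-180,110,0,25,0,-220,110,0,25,0,-220,110,0,25]' | egrep 't:|tool|^force';python3 - <<'E'
from h import *
c=wood('scene',150);d=wood('side',150)['image']
cv2.imwrite('pics/end.png',np.hstack([cv2.resize(c['image'][190:310,430:590],(400,300)),cv2.resize(d[130:220,170:290],(400,300))]))
T,K=np.array(c['extrinsics']),np.array(c['K'])
E
```

```text
tool_pos: [0.538, 0.3215, -0.0238]
force: [0.1, -0.3, -0.1]
t: 23.13
tool_pos: [0.5389, 0.0942, 0.0879]
force: [0.4, -0.6, 0.4]
scene [502. 264.] [[0.467, 0.359], [0.505, 0.358], [0.528, 0.324], [0.548, 0.321], [0.594, 0.342], [0.586, 0.368], [0.626, 0.354], [0.617, 0.388], [0.572, 0.409], [0.559, 0.381], [0.569, 0.376], [0.528, 0.36], [0.468, 0.408]]
side [232. 180.] [[0.609, 0.384], [0.574, 0.409], [0.557, 0.369], [0.523, 0.353], [0.482, 0.4], [0.464, 0.388], [0.463, 0.339], [0.511, 0.334], [0.524, 0.302], [0.591, 0.339]]
```

View pics/end.png

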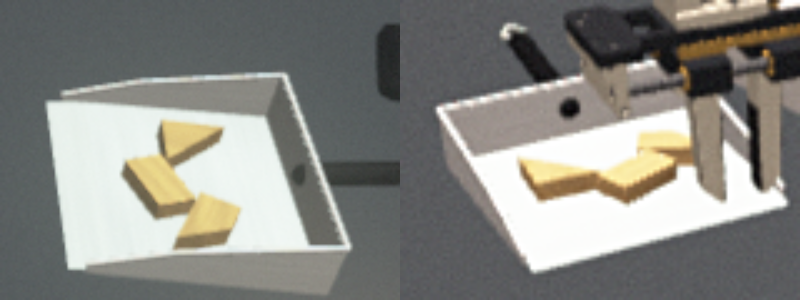

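All three offcuts lie flat, well past the lip (left crop: wedge (190,140), stub (158,183), mitre (208,220)). The arm is clear of everything. Hand in.

```bash
python3 -m inch '[0,0,0,0,25,0,0,0,0,25,0,0,0,0,25]' | grep t:; python3 -c "
from plant import job
print(job.close_job())"
```

```text
t: 23.48
the job is handed in; nothing more can be done
None
```

I swept the stub, mitre and wedge into the dustpan, each well past its lip by the last camera check, never steered into a bystander, and handed the job in at about 23.5 s (67 s allowed); no verdict came back.

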